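# Pump the ratchet clamp shut on a glued blank

## Task

The glued board blank lies loose against the wooden fence of the ratchet clamp on the table. Take hold of the clamp's upright lever handle and pump the lever to and fro, a tooth of the ratchet at each stroke, until the sprung pad presses the blank flat against the fence; then stop, before the pad's springs are pressed fully home, and let go of the handle. Work the clamp by its lever only: do not push the jaw or the pad.

Things in the scene. Friction and masses are not known exactly. Their poses are not given: they have to be found in the camera images.
- ratchet_clamp: low grey plate fixed to the table, 180 x 330 x 12 mm, with a flat steel toothed wheel, lever, jaw and fence on it; origin at the centre of its underside, x across (away from the robot at yaw 0), y along the plate from the wheel to the fence. The wooden jig with the red toggle lever beside it is not part of the task
- handle (a point): middle of the lever's upright black round handle: 23 mm diameter, from 59 to 114 mm above the table, this point at 90 mm. Below it lies the flat steel lever, 26 mm wide, top 54 mm above the table. The handle stands 125 mm from the pivot and moves on a level arc about it. Grip it from above, fingers in any direction; it can turn in the grip
- pivot (a point): point on the upright axis of lever and toothed wheel, at the height of handle (90 mm), 85 mm from the plate's centre away from the fence; axes as the plate's
- lever (a joint): lever angle, rad, growing counterclockwise from above; stops at -0.10 (handle nearest the fence) and 0.68; starts at 0 to 0.4, stays where left. Growing is the working stroke: a pawl pushes the 12-tooth wheel (0.524 rad a tooth), 3 to 5 N at the handle. Shrinking is idle, the wheel stays. From 0.6 or more back to 0 or less (any start too) and on to 0.6 or more gains one tooth
- jaw: wooden jaw block, 85 x 22 x 30 mm, driven by the wheel along the plate's y towards the fence, 8.4 mm a tooth, staying where it is left. Axes as the plate's; the origin starts at the centre of the plate's underside. The free pad's face is 36 mm ahead (+y) of this origin
- pad (a joint): how far the sprung pad (steel plate 75 x 22 mm with a rubber face, on two springs in front of the jaw) is pressed back, m: 0 = free, 0.020 = springs fully home. Above 0.002 the blank is clamped against the fence: 3.5 N at first, 0.35 N more a mm. One stroke after the first that clamps does no harm; two or three more press the springs home
- fence: wooden fence bar, 130 x 24 x 30 mm, screwed to the plate at a place that varies; origin in the middle of the lower edge of its face to the blank, on the plate's top (12 mm above the table); x along the bar, y away from the blank
- blank: loose glued board blank, 34 x 72 x 13 mm, lying on the plate between pad and fence, its long side (own y axis) along the fence; origin at the centre of its underside. At the start it lies 2 to 6 mm from the fence and the pad face is 12 to 37 mm short of it, so 2 to 6 strokes are needed

How it is judged:
At the end, for the whole second after the job is handed in: the pad presses the blank against the fence (more than 1.5 N on both sides), the blank flat on the plate (within 8 degrees) and square to the fence (within 7 degrees), at rest; the pad's springs are not fully home (pressed back less than 18.5 mm of 20) (contact force between each of jaw, fence and blank above 1.5 N and value of joint pad below 0.0185 m and angle between the y axis of blank and the x axis of fence, either way round below 0.12 rad and angle between blank's own z axis and vertical below 0.15 rad and linear speed of blank below 0.02 m/s); the robot touches nothing.
It fails at once if the robot pushes the jaw or its pad instead of the lever (contact force between any of the fingers, the arm and jaw above 2 N).
It also fails if it takes over 53 s, if anything falls off the work surface, if the arm or the gripper's body presses on something with over 40 N, if the wrist force passes 120 N, or if a joint passes its speed limit or range.

## Robot

A 7-joint arm with a two-finger parallel gripper is mounted at the origin on a cart in front of the work surface, level with it; the furniture and walls round the work are solid. World frame = base frame: x ahead of the robot, y to its left, z up, the work surface at z = 0. Lengths are in m, angles in rad, forces in N, time in s.
With the tool pointing down it reaches from about 0.4 to 0.875 m from the base axis. Payload 19.3 kg.
Tool frame: the origin (TCP) lies between the finger pads; the fingertips stand 17 mm ahead of it and the grasp point (between the pads) lies 2 mm behind it (bot.finger_overhang is the distance from the TCP to the fingertips, in m); z points along the fingers, y is the line along which they close (so a half turn about z gives the same grasp; the last joint's range is limited). The gripper opens to 85 mm and grips with 20 to 120 N. Pads are 22 mm wide; open, the fingers measure 114 mm over their backs; the gripper's body (76 mm by 85 mm) begins 54 mm behind the grasp point. The pads swing forward as they close: fully open they stand 13 mm farther back than shut.
Start: joints at [1.132, 0.521, -0.036, 1.599, 0.021, 1.021, -0.113], TCP at [0.225, -0.583, 0.248] pointing down, gripper open.
Joint ranges: [-2.91, 2.91], [-0.3, 2.13], [-1.5, 1.42], [0.17, 2.43], [-1.26, 4.41], [0.16, 1.93], [-2.52, 2.52]. Speed limits (rad/s): [1.89, 1.89, 2.39, 2.39, 3.01, 3.01, 3.01].

## Interface

Orientations are given as [roll, pitch, yaw] about the fixed x, y, z axes, in that order (R = Rz(yaw) Ry(pitch) Rx(roll)).
In Python, from workcell import observe, grab_frame, bot gives the robot as it stands.
- The arm moves only by the shell command python3 -m crank 'ROWS' [FORCE]. ROWS is a JSON object of lists of equal length, an entry for each row: "linear": the shift along the world's x, y, z each as a share of 0.25 m, from -1 to 1, a list of three; "delta_rot": the turn, a rotation vector about the world's x, y, z each as a share of 30 degrees, from -1 to 1, a list of three; "fingers": the opening, from -1 (shut) to 1 (fully open). In form: {"linear": [[dx, dy, dz], ...], "delta_rot": [[rx, ry, rz], ...], "fingers": [fingers, ...]}. A call has 1 to 5 rows; each row is the pose to reach, as a shift and turn from the pose commanded when the call began; what a row does not reach only later rows make up. A row lasts 1/10 s, in which the tool goes at most 50 mm and 8.59 degrees, less where a joint would pass 70% of its speed; a pose out of reach is approached as far as the arm can. A call with a number of a shift or a turn outside -1 to 1 is refused whole. A call with a gripper value outside its range is refused whole. The fingers move at their own pace and stop on an object; FORCE is the grip in N (left out, the last holds). Time passes only in rows, so rows that repeat a pose let the fingers close. It gives the time, the measured TCP pose, the force, the opening and the grip force at its end, in the units of the state.
- observe(): the state, without advancing time (a new reading comes with each control period).
- grab_frame(name): name is "side" or "top" or "wrist"; returns a dict with "image" (400x640x3 uint8, red, green, blue), "mtx" (3x3 intrinsics, pixels), "xyz" and "orientation" of the camera in the world. Camera axes: x right, y down, z forward; pixel columns grow to the right and rows downward; lengths in m; the calibration is good to about 2 mm. A picture is of the moment at which its call begins. There is no depth.
- bot.job_done(): hands the job in; it is judged then, once.
The state is a dict: "clock": time; "qpos": joint angles; "qd": joint speeds; "joint_efforts": joint torques, N m; "position": TCP position; "tool_rot": TCP orientation; "force": force on the tool from outside, world axes, zero at the start; "moment": the same for the moment, N m; "grip_width": finger opening in m; "finger_force": force on a finger pad.
Only numpy, scipy, OpenCV 4.12 (cv2) and the standard library are available. Lean on these libraries where they do the work, as an engineer would, in place of code of your own. Each camera call takes 0.05 s, during which the arm holds its last target. There are 200 camera calls.

## Working session

There is one attempt and no reset: what is moved stays moved. The work goes in short steps, Python scripts to look and compute and a shell command to move; the robot and the scene stay as the last step left them, time stands still between calls to the robot, and variables do not carry over. Pictures are saved under pics/ and viewed, at most 10 in all, crops included, and the job is handed in when it is done.

```bash
mkdir -p pics; python3 - <<'E'
from workcell import observe, grab_frame
import cv2,json
for n in ["top","side"]:
    f=grab_frame(n); cv2.imwrite(f"pics/{n}0.png",f["image"][:,:,::-1]); print(n,f["mtx"],f["xyz"],f["orientation"])
s=observe(); print(s)
E
```

```text
top [[376.73224203   0.         320.26315463]
 [  0.         376.73224203 202.18771704]
 [  0.           0.           1.        ]] [0.47645583 0.33622556 0.93248328] [-3.08971468  0.02207184 -1.59356311]
side [[371.10533738   0.         319.94416101]
 [  0.         371.10533738 199.56427555]
 [  0.           0.           1.        ]] [ 0.28677567 -0.31364806  0.54676669] [-2.13179804  0.01637545 -0.35084985]
{'clock': 0.1, 'qpos': array([ 1.13181893,  0.52197044, -0.03631292,  1.59992389,  0.02122213,
        1.0211053 , -0.11280182]), 'qd': array([ 1.08077139e-03, -4.22450752e-05, -1.55381296e-03, -1.19849982e-03,
       -4.86194149e-04, -1.85673363e-03, -9.31952422e-04]), 'joint_efforts': array([ 5.03552132e-03, -9.28490710e+01,  1.98474102e+00, -3.70530438e+01,
        1.82298745e-02,  5.22620656e-03, -8.71802172e-06]), 'position': array([ 0.22515512, -0.58274115,  0.24778316]), 'tool_rot': array([-3.14057573e+00,  9.69568430e-05,  3.68763140e-01]), 'force': array([-0.14265263,  0.89889776, -1.0434148 ]), 'moment': array([ 0.04171604, -0.02343932, -0.04851129]), 'finger_force': 0.0, 'grip_width': 0.08503703758147249}
```

View pics/top0.png

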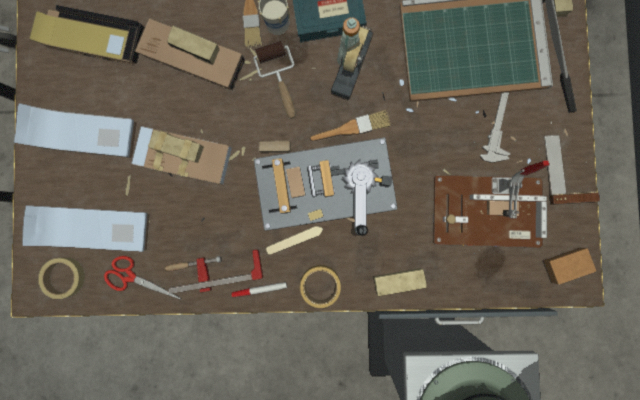

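View pics/side0.png

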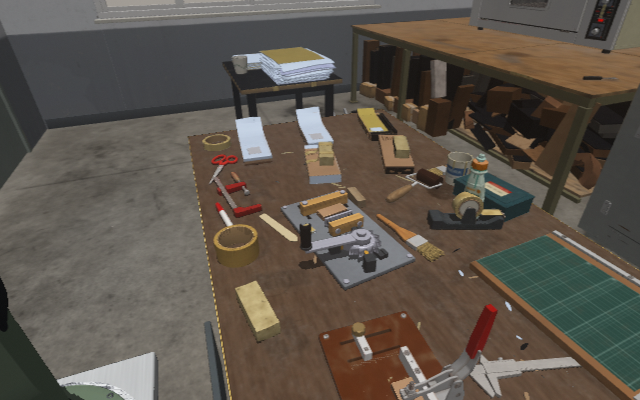

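The top view shows the plate with corners near (255,157), (387,139), (397,208) and (266,230), the wheel at (360,176) and the black handle at (361,230). The side view shows the handle at about (306,236).

```bash
cat > h.py <<'E'
import numpy as np,cv2
from scipy.spatial.transform import Rotation as R
from workcell import observe, grab_frame
def ray(f,px,z):
    d=R.from_euler("xyz",f["orientation"]).as_matrix()@np.linalg.inv(f["mtx"])@[px[0],px[1],1]
    o=np.array(f["xyz"]); return o+d*(z-o[2])/d[2]
def proj(f,p):
    v=f["mtx"]@R.from_euler("xyz",f["orientation"]).as_matrix().T@(np.array(p)-f["xyz"]); return v[:2]/v[2]
E
python3 - <<'E'
from h import *
f=grab_frame("top"); im=f["image"]
c=[ray(f,p,.012) for p in [(255,157),(387,139),(397,208),(266,230)]]
ctr=np.mean(c,0); ax=(c[0]+c[3]-c[1]-c[2])/2; print("corners",np.round(c,3),"ctr",ctr,"len",np.linalg.norm(ax))
th=np.arctan2(-ax[0],ax[1]); piv=ctr[:2]-.085*ax[:2]/np.linalg.norm(ax[:2]); print("yaw",th,"pivot",piv)
print("wheel px",ray(f,(360,176),.05))
roi=im[215:245,345:378].astype(int); m=(roi.max(2)<45); ys,xs=np.nonzero(m); print("handle px",xs.mean()+345,ys.mean()+215,m.sum())
hd=ray(f,(361.5,230),.112); print("handle",hd, "r",np.linalg.norm(hd[:2]-piv),"ang",np.arctan2(*(hd[:2]-piv)[::-1])-th)
g=grab_frame("side"); print("side handle", ray(g,(306,236),.09), proj(g,[*hd[:2],.09]),"piv proj side",proj(g,[*piv,.05]))
cv2.imwrite("pics/z.png",cv2.resize(im[120:250,240:410],None,fx=4.5,fy=4.5,interpolation=cv2.INTER_CUBIC)[:,:,::-1])
E
```

```text
corners [[0.64  0.514 0.012]
 [0.676 0.188 0.012]
 [0.506 0.169 0.012]
 [0.46  0.49  0.012]] ctr [0.57065354 0.34018279 0.012     ] len 0.32617551996146527
yaw 0.12637603693926724 pivot [0.58136693 0.25586065]
wheel px [0.58207561 0.25991013 0.05      ]
handle px 359.25 230.04166666666666 24
handle [0.45697558 0.26534795 0.112     ] r 0.12475262224010762 ang 2.939094265708523
side handle [0.45649867 0.25312896 0.09      ] [304.33486737 232.49663612] piv proj side [361.13437258 237.05617132]
```

View pics/z.png

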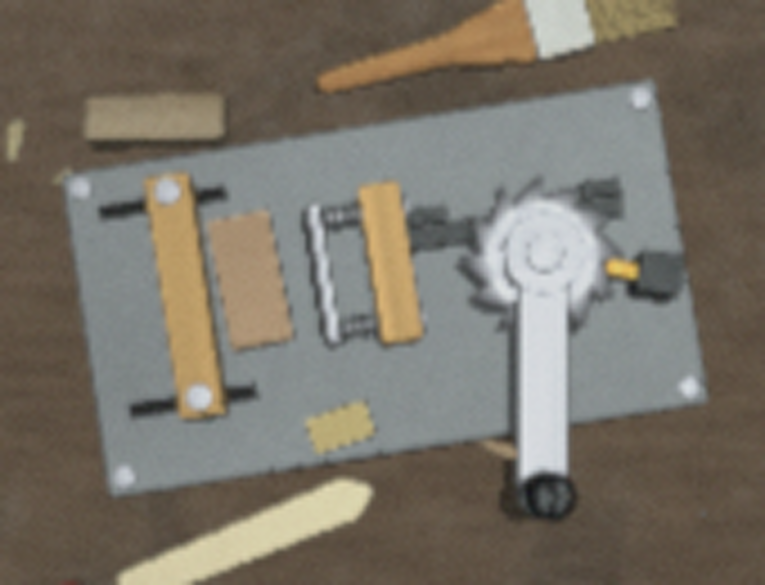

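The zoom shows the lever from the pivot at (547,252) to the handle at (550,495), pointing towards the robot. The jaw, sprung pad, blank and fence lie to its left.

```bash
python3 -m crank '{"linear":[[0.6,0.8,0],[0.6,0.8,0],[0.6,0.8,0],[0.6,0.8,0],[0.6,0.8,0]],"delta_rot":[[0,0,0],[0,0,0],[0,0,0],[0,0,0],[0,0,0]],"fingers":[1,1,1,1,1]}' 30
python3 -m crank '{"linear":[[0.4,0.88,0],[0.4,0.88,0],[0.4,0.88,0],[0.4,0.88,0],[0.4,0.88,0]],"delta_rot":[[0,0,0],[0,0,0],[0,0,0],[0,0,0],[0,0,0]],"fingers":[1,1,1,1,1]}'
python3 -c "
from workcell import observe;print(observe()['qpos'])"
```

```text
clock: 0.7
position: [0.3761, -0.3813, 0.2484]
tool_rot: [3.141, -0.0, 0.369]
force: [1.1, -0.7, -0.4]
grip_width: 0.0854
finger_force: 0.0
clock: 1.2
position: [0.476, -0.1603, 0.2485]
tool_rot: [-3.142, -0.0, 0.37]
force: [0.6, -1.0, -0.8]
grip_width: 0.0856
finger_force: 0.0
[ 0.35793512  0.33188664 -0.19023719  1.91061913  0.07803097  0.90576797
 -1.07105436]
```

```bash
python3 -m crank '{"linear":[[0,0.96,0],[0,0.96,0],[0,0.96,0],[0,0.96,0],[0,0.96,0]],"delta_rot":[[0,0,0],[0,0,0],[0,0,0],[0,0,0],[0,0,0]],"fingers":[1,1,1,1,1]}'
python3 -m crank '{"linear":[[-0.07,0.7,-0.08],[-0.07,0.7,-0.08],[-0.07,0.7,-0.08],[-0.07,0.7,-0.08],[-0.07,0.7,-0.08]],"delta_rot":[[0,0,0],[0,0,0],[0,0,0],[0,0,0],[0,0,0]],"fingers":[1,1,1,1,1]}'
python3 - <<'E'
from h import *
print(observe()['qpos'])
f=grab_frame("wrist"); print(f["xyz"],f["orientation"]); cv2.imwrite("pics/w1.png",f["image"][:,:,::-1])
print("pred handle top",proj(f,[.457,.2645,.114]),"pivot",proj(f,[.582,.257,.06]))
E
```

```text
clock: 1.7
position: [0.4748, 0.0798, 0.2484]
tool_rot: [-3.141, -0.0, 0.37]
force: [0.1, -0.9, 0.2]
grip_width: 0.0855
finger_force: 0.0
clock: 2.2
position: [0.4563, 0.2561, 0.2277]
tool_rot: [-3.14, 0.001, 0.374]
force: [-0.8, -0.2, -1.1]
grip_width: 0.0853
finger_force: 0.0
[-0.35572228  0.40315314 -0.34962383  1.87522784  0.17120466  0.89252346
 -1.98403353]
[0.51934214 0.28040486 0.3536113 ] [ 2.86740012e+00  1.77935988e-03 -1.19646093e+00]
pred handle top [307.5922137  196.82379593] pivot [364.7263423  64.5844225]
```

View pics/w1.png

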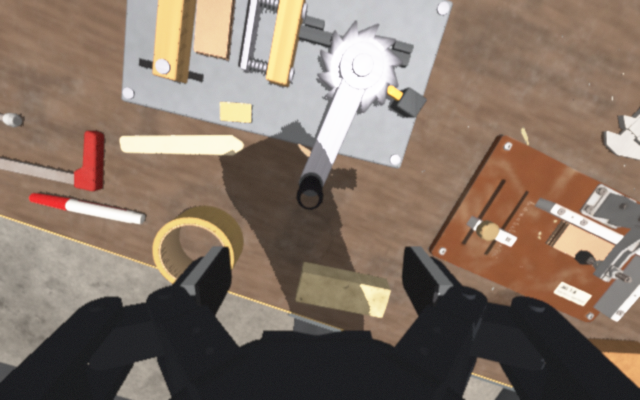

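The wrist view shows the handle top at (310,195) and the pivot at (360,65), within 2–5 px of my prediction. I'll descend and grip.

```bash
python3 -m crank '{"linear":[[0,0.032,-0.2],[0,0.032,-0.4],[0,0.032,-0.56],[0,0.032,-0.56],[0,0.032,-0.56]],"delta_rot":[[0,0,0],[0,0,0],[0,0,0],[0,0,0],[0,0,0]],"fingers":[1,1,1,1,1]}' 30
python3 -m crank '{"linear":[[0,0,0],[0,0,0],[0,0,0],[0,0,0],[0,0,0]],"delta_rot":[[0,0,0],[0,0,0],[0,0,0],[0,0,0],[0,0,0]],"fingers":[-1,-1,-1,-1,-1]}' 30
python3 -m crank '{"linear":[[0,0,0],[0,0,0],[0,0,0],[0,0,0],[0,0,0]],"delta_rot":[[0,0,0],[0,0,0],[0,0,0],[0,0,0],[0,0,0]],"fingers":[-1,-1,-1,-1,-1]}' 30
```

```text
clock: 2.75
position: [0.4581, 0.2595, 0.0891]
tool_rot: [3.141, 0.001, 0.368]
force: [0.6, 0.1, 1.1]
grip_width: 0.0857
finger_force: 0.0
clock: 3.25
position: [0.458, 0.2603, 0.089]
tool_rot: [-3.141, -0.001, 0.369]
force: [-3.1, -1.3, 11.5]
grip_width: 0.0231
finger_force: 28.7
clock: 3.75
position: [0.458, 0.2603, 0.089]
tool_rot: [-3.141, -0.001, 0.369]
force: [-2.6, -1.0, 11.0]
grip_width: 0.0234
finger_force: 28.8
```

```bash
python3 -m crank '{"linear":[[0.002,0.03,0],[0.005,0.06,0],[0.005,0.06,0]],"delta_rot":[[0,0,0],[0,0,0],[0,0,0]],"fingers":[-1,-1,-1]}' 30
python3 -m crank '{"linear":[[0.005,0.025,0],[0.01,0.05,0],[0.01,0.05,0]],"delta_rot":[[0,0,0],[0,0,0],[0,0,0]],"fingers":[-1,-1,-1]}' 30
```

```text
clock: 4.05
position: [0.4596, 0.2759, 0.0889]
tool_rot: [-3.141, -0.002, 0.369]
force: [-0.7, -0.9, 8.2]
grip_width: 0.0231
finger_force: 30.5
clock: 4.35
position: [0.462, 0.288, 0.0888]
tool_rot: [-3.142, -0.001, 0.369]
force: [-0.3, -1.9, 9.4]
grip_width: 0.0232
finger_force: 33.0
```

```bash
python3 -m crank '{"linear":[[0.007,0.024,0],[0.007,0.024,0]],"delta_rot":[[0,0,0],[0,0,0]],"fingers":[-1,-1]}' 30
python3 -m crank '{"linear":[[0.008,0.024,0],[0.008,0.024,0]],"delta_rot":[[0,0,0],[0,0,0]],"fingers":[-1,-1]}' 30
```

```text
clock: 4.55
position: [0.4635, 0.2931, 0.0887]
tool_rot: [3.141, 0.0, 0.368]
force: [-0.7, -5.1, 9.1]
grip_width: 0.0232
finger_force: 33.8
clock: 4.75
position: [0.4642, 0.2937, 0.088]
tool_rot: [3.134, 0.008, 0.366]
force: [-9.8, -33.1, 26.3]
grip_width: 0.0233
finger_force: 35.9
```

```bash
python3 -m crank '{"linear":[[0.009,0.023,0],[0.009,0.023,0]],"delta_rot":[[0,0,0],[0,0,0]],"fingers":[-1,-1]}' 30
```

```text
clock: 4.95
position: [0.4662, 0.2946, 0.0869]
tool_rot: [3.128, 0.013, 0.363]
force: [-10.3, -55.4, 25.5]
grip_width: 0.0231
finger_force: 37.3
```

Stop felt at y≈0.294, so lever = -0.10 there. Lever ≥0.6 should then be at y ≤ 0.208. I'll relieve the load and make the first working stroke.

```bash
python3 -m crank '{"linear":[[-0.02,-0.046,0],[-0.02,-0.046,0]],"delta_rot":[[0,0,0],[0,0,0]],"fingers":[-1,-1]}' 30
python3 -m crank '{"linear":[[-0.014,-0.066,0],[-0.02,-0.131,0],[-0.018,-0.196,0],[-0.008,-0.26,0],[0.008,-0.313,0]],"delta_rot":[[0,0,0],[0,0,0],[0,0,0],[0,0,0],[0,0,0]],"fingers":[-1,-1,-1,-1,-1]}' 30
python3 -m crank '{"linear":[[0.011,-0.028,0],[0.019,-0.046,0],[0.019,-0.046,0],[0.019,-0.046,0]],"delta_rot":[[0,0,0],[0,0,0],[0,0,0],[0,0,0]],"fingers":[-1,-1,-1,-1]}' 30
python3 - <<'E'
from h import *
f=grab_frame("top"); cv2.imwrite("pics/t2.png",cv2.resize(f["image"][120:250,240:410],None,fx=4.5,fy=4.5,interpolation=cv2.INTER_CUBIC)[:,:,::-1])
E
```

```text
clock: 5.15
position: [0.4647, 0.2904, 0.0878]
tool_rot: [3.139, -0.002, 0.366]
force: [21.3, -6.3, -26.4]
grip_width: 0.0233
finger_force: 31.9
clock: 5.65
position: [0.4633, 0.2152, 0.088]
tool_rot: [-3.141, 0.002, 0.37]
force: [-8.0, 4.5, -1.1]
grip_width: 0.0227
finger_force: 35.7
clock: 6.05
position: [0.4685, 0.204, 0.088]
tool_rot: [-3.141, 0.001, 0.369]
force: [-3.7, 0.5, -3.9]
grip_width: 0.0227
finger_force: 35.1
```

View pics/t2.png

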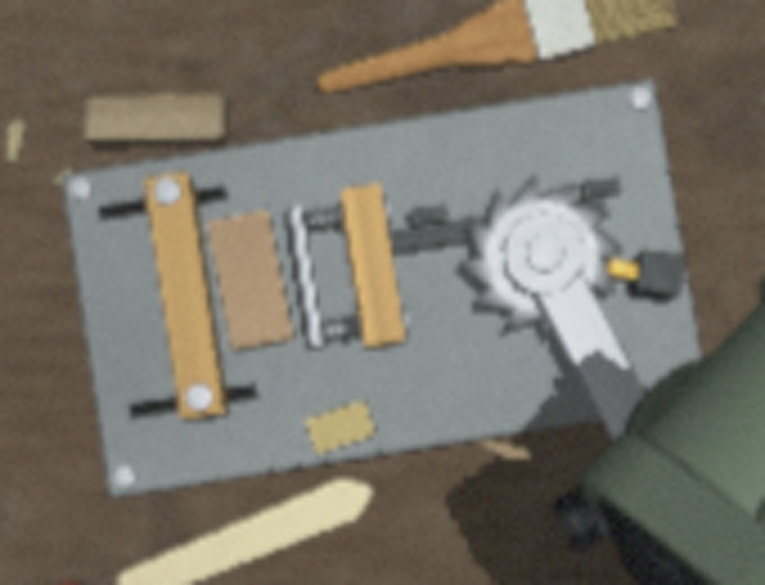

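One tooth gained: the jaw moved about 17 px (9 mm) left. Pad face x≈293, blank edge ≈272, so roughly 12 mm left plus the fence gap. Next stroke.

```bash
python3 -m crank '{"linear":[[-0.018,0.049,0],[-0.033,0.102,0],[-0.044,0.166,0],[-0.046,0.231,0],[-0.04,0.296,0]],"delta_rot":[[0,0,0],[0,0,0],[0,0,0],[0,0,0],[0,0,0]],"fingers":[-1,-1,-1,-1,-1]}' 30
python3 -m crank '{"linear":[[0.009,0.044,0],[0.009,0.044,0],[0.009,0.044,0]],"delta_rot":[[0,0,0],[0,0,0],[0,0,0]],"fingers":[-1,-1,-1]}' 30
python3 -m crank '{"linear":[[-0.009,-0.044,0],[-0.015,-0.109,0],[-0.013,-0.174,0],[-0.002,-0.238,0],[0.013,-0.29,0]],"delta_rot":[[0,0,0],[0,0,0],[0,0,0],[0,0,0],[0,0,0]],"fingers":[-1,-1,-1,-1,-1]}' 30
python3 -m crank '{"linear":[[0.011,-0.028,0],[0.02,-0.048,0],[0.02,-0.048,0],[0.02,-0.048,0]],"delta_rot":[[0,0,0],[0,0,0],[0,0,0],[0,0,0]],"fingers":[-1,-1,-1,-1]}' 30
python3 - <<'E'
from h import *
f=grab_frame("top"); cv2.imwrite("pics/t3.png",cv2.resize(f["image"][120:250,240:410],None,fx=4.5,fy=4.5,interpolation=cv2.INTER_CUBIC)[:,:,::-1])
E
```

```text
clock: 6.6
position: [0.4594, 0.2785, 0.0883]
tool_rot: [3.141, 0.0, 0.368]
force: [1.9, -5.0, -1.0]
grip_width: 0.0233
finger_force: 34.3
clock: 6.9
position: [0.4615, 0.2895, 0.0883]
tool_rot: [-3.141, -0.0, 0.37]
force: [-3.1, 0.8, 0.2]
grip_width: 0.0231
finger_force: 36.5
clock: 7.4
position: [0.464, 0.2161, 0.0883]
tool_rot: [-3.141, 0.0, 0.37]
force: [-5.0, 5.3, -2.7]
grip_width: 0.023
finger_force: 35.5
clock: 7.8
position: [0.4693, 0.204, 0.0883]
tool_rot: [-3.141, 0.0, 0.369]
force: [-5.2, 1.0, 0.8]
grip_width: 0.0229
finger_force: 35.2
```

View pics/t3.png

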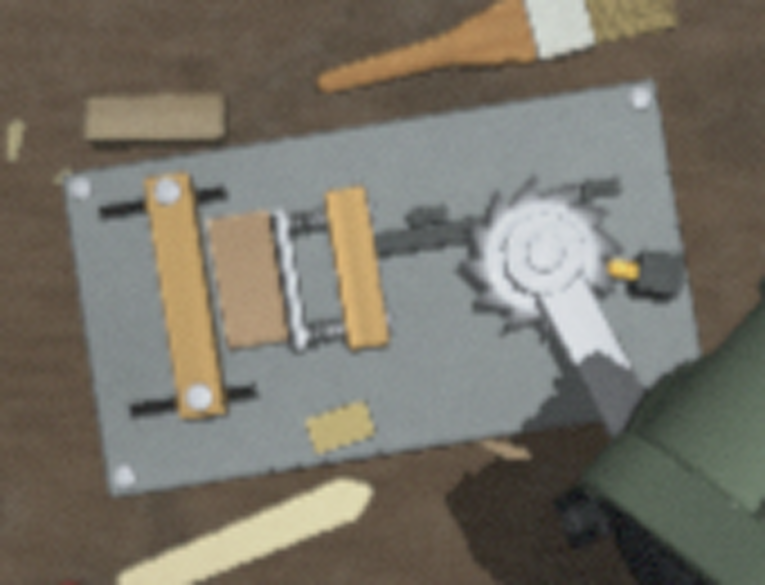

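Second tooth gained: the pad (x≈278) is at or just short of the blank edge, springs still free. A third stroke.

```bash
python3 -m crank '{"linear":[[-0.018,0.049,0],[-0.033,0.102,0],[-0.044,0.166,0],[-0.046,0.231,0],[-0.04,0.296,0]],"delta_rot":[[0,0,0],[0,0,0],[0,0,0],[0,0,0],[0,0,0]],"fingers":[-1,-1,-1,-1,-1]}' 30
python3 -m crank '{"linear":[[0.007,0.044,0],[0.007,0.044,0],[0.007,0.044,0]],"delta_rot":[[0,0,0],[0,0,0],[0,0,0]],"fingers":[-1,-1,-1]}' 30
python3 -m crank '{"linear":[[-0.009,-0.044,0],[-0.015,-0.109,0],[-0.013,-0.174,0],[-0.002,-0.238,0],[0.013,-0.29,0]],"delta_rot":[[0,0,0],[0,0,0],[0,0,0],[0,0,0],[0,0,0]],"fingers":[-1,-1,-1,-1,-1]}' 30
python3 -m crank '{"linear":[[0.011,-0.028,0],[0.02,-0.048,0],[0.02,-0.048,0],[0.02,-0.048,0]],"delta_rot":[[0,0,0],[0,0,0],[0,0,0],[0,0,0]],"fingers":[-1,-1,-1,-1]}' 30
python3 - <<'E'
from h import *
f=grab_frame("top"); cv2.imwrite("pics/t4.png",cv2.resize(f["image"][150:215,255:345],None,fx=8,fy=8,interpolation=cv2.INTER_CUBIC)[:,:,::-1])
E
```

```text
clock: 8.35
position: [0.4599, 0.2786, 0.0884]
tool_rot: [3.141, 0.0, 0.368]
force: [-1.8, -3.8, 0.8]
grip_width: 0.0226
finger_force: 34.3
clock: 8.65
position: [0.4615, 0.29, 0.0884]
tool_rot: [-3.141, -0.0, 0.37]
force: [-2.0, 2.3, 1.5]
grip_width: 0.0229
finger_force: 36.7
clock: 9.15
position: [0.4641, 0.2166, 0.0883]
tool_rot: [-3.141, 0.0, 0.37]
force: [-4.7, 7.0, -2.0]
grip_width: 0.0229
finger_force: 35.5
clock: 9.55
position: [0.4694, 0.2047, 0.0882]
tool_rot: [-3.141, 0.0, 0.369]
force: [-4.1, 1.5, 0.6]
grip_width: 0.023
finger_force: 35.2
```

View pics/t4.png

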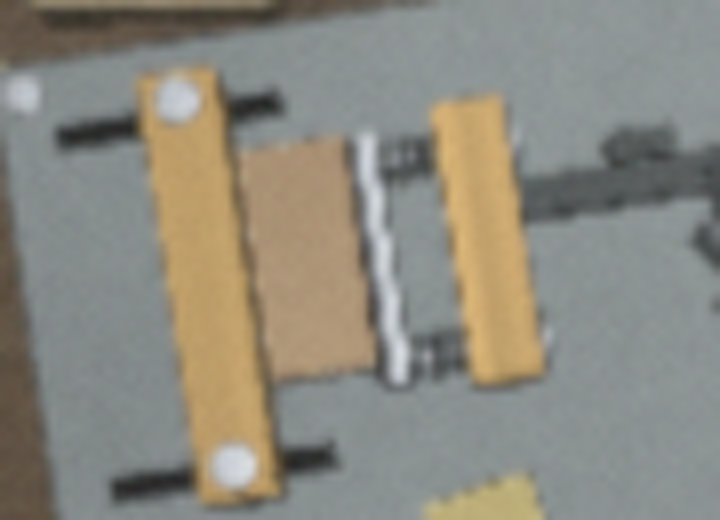

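The blank now sits against the fence, and the pad-to-jaw spacing has shrunk (77 px of crop ≈ 9.6 px versus ≈11.3). I'll measure the spring compression from profiles.

```bash
python3 - <<'E'
import cv2,numpy as np
from h import *
def meas(im,sc,off):
    # sample bands through pad middle (between springs), in original px
    out=[]
    for v in (178,181,184,187,190):
        row=cv2.GaussianBlur(im,(1,1),0)[int((v-off[1])*sc)].astype(float)
        x=np.arange(len(row))/sc+off[0]; s=(x>295)&(x<335)
        lum=row.min(1); sat=row[:,2]-row[:,0]
        s2=s&(lum>0)
        w=np.where(s2,np.clip(lum-150,0,None),0); pad=(w*x).sum()/max(w.sum(),1e-9)
        w=np.where(s&(x>pad+3),np.clip(sat-40,0,None),0); jaw=(w*x).sum()/max(w.sum(),1e-9)
        out.append((round(pad,2),round(jaw,2),round(jaw-pad,2)))
    return out
f=grab_frame("top")
for n,sc,o in(("z",4.5,(240,120)),("t2",4.5,(240,120)),("t3",4.5,(240,120)),("t4",8,(255,150))):
    print(n,meas(cv2.imread(f"pics/{n}.png"),sc,o))
E
```

```text
z [(np.float64(311.81), np.float64(326.58), np.float64(14.77)), (np.float64(311.77), np.float64(326.96), np.float64(15.2)), (np.float64(312.8), np.float64(327.5), np.float64(14.7)), (np.float64(312.77), np.float64(327.98), np.float64(15.21)), (np.float64(314.06), np.float64(328.4), np.float64(14.34))]
t2 [(np.float64(307.83), np.float64(322.43), np.float64(14.6)), (np.float64(307.75), np.float64(322.89), np.float64(15.13)), (np.float64(308.78), np.float64(323.47), np.float64(14.69)), (np.float64(308.76), np.float64(323.95), np.float64(15.19)), (np.float64(310.21), np.float64(324.38), np.float64(14.17))]
t3 [(np.float64(303.81), np.float64(318.86), np.float64(15.05)), (np.float64(304.73), np.float64(319.4), np.float64(14.67)), (np.float64(304.76), np.float64(319.72), np.float64(14.96)), (np.float64(305.55), np.float64(320.25), np.float64(14.7)), (np.float64(305.79), np.float64(320.76), np.float64(14.97))]
t4 [(np.float64(301.85), np.float64(315.52), np.float64(13.67)), (np.float64(302.93), np.float64(315.93), np.float64(13.01)), (np.float64(302.9), np.float64(316.38), np.float64(13.47)), (np.float64(303.86), np.float64(316.91), np.float64(13.06)), (np.float64(303.81), np.float64(317.28), np.float64(13.47))]
```

The springs are compressed about 3.4 mm (one tooth is 3.7 px, the change is 1.5 px), so the blank is clamped. I'll release and rise.

```bash
python3 -m crank '{"linear":[[0,0,0],[0,0,0],[0,0,0],[0,0,0],[0,0,0]],"delta_rot":[[0,0,0],[0,0,0],[0,0,0],[0,0,0],[0,0,0]],"fingers":[1,1,1,1,1]}'
python3 -m crank '{"linear":[[0,0,0.1],[0,0,0.25],[0,0,0.45],[0,0,0.6],[0,0,0.6]],"delta_rot":[[0,0,0],[0,0,0],[0,0,0],[0,0,0],[0,0,0]],"fingers":[1,1,1,1,1]}'
python3 -m crank '{"linear":[[0,-0.2,0],[0,-0.4,0],[0,-0.6,0],[0,-0.6,0],[0,-0.6,0]],"delta_rot":[[0,0,0],[0,0,0],[0,0,0],[0,0,0],[0,0,0]],"fingers":[1,1,1,1,1]}'
python3 - <<'E'
from h import *
f=grab_frame("top"); cv2.imwrite("pics/t5.png",cv2.resize(f["image"][140:240,250:400],None,fx=5,fy=5,interpolation=cv2.INTER_CUBIC)[:,:,::-1])
E
```

```text
clock: 10.15
position: [0.4699, 0.205, 0.0883]
tool_rot: [3.142, -0.0, 0.369]
force: [-0.2, 0.4, -0.2]
grip_width: 0.0851
finger_force: 0.0
clock: 10.65
position: [0.4715, 0.2059, 0.243]
tool_rot: [-3.141, -0.007, 0.368]
force: [1.3, 1.0, -0.5]
grip_width: 0.0855
finger_force: 0.0
clock: 11.15
position: [0.4697, 0.0539, 0.2381]
tool_rot: [3.142, 0.0, 0.366]
force: [0.4, 1.1, 0.9]
grip_width: 0.0851
finger_force: 0.0
```

View pics/t5.png

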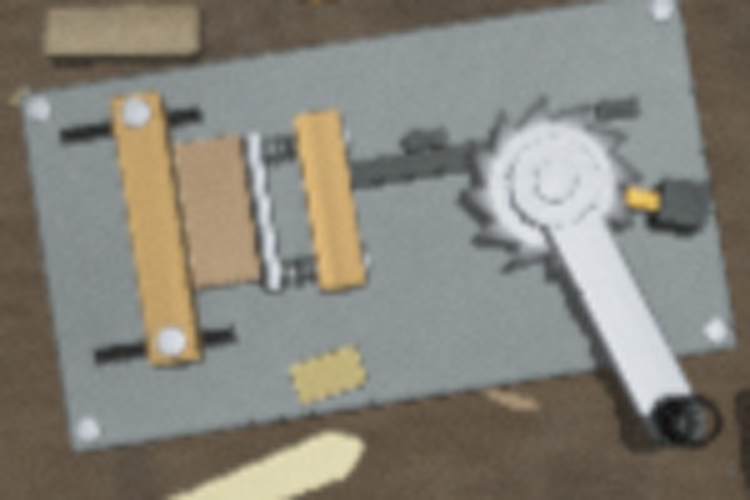

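The lever is free at its working end and the handle (685,420) is clear of the gripper. The blank (215,210) is square between pad and fence, and the springs are partly compressed.

```bash
python3 -c "
from workcell import bot;print(bot.job_done())"
```

```text
the job is handed in; nothing more can be done
None
```

I pumped the lever three strokes, let go of the handle and handed the job in. The blank sits square against the fence, and I measured the pad's springs pressed back about 3.4 mm of 20 from the top camera. The hand-in returned no verdict.

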